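Clip the slit slide into the slide bed

TASK

On the optics bench, pick up the slide with the five white slits and slide it, nose first, under the red-lipped spring arm of the slide bed until its nose comes up to the two brass stop posts. Leave it lying flat, square and centred on the bed, held down by the arm, and leave the other two slides where they lie.

Things in the scene. Friction and masses are not known exactly. Their poses are not given: they have to be found in the camera images.
- slit_slide: Sizes in mm. Slide with five white slits: black frame 100 (x) x 60 (y) x 8 thick, nose (plain end) at x=50. Upright grey grip block 16 (x) x 28 (y) x 34 tall stands on it, centre at x=-32; its top is 42 above the underside. Pinch it from above, across its y. Origin: centre of underside, z up. About 80 g. Starts flat on the table, nose away from the robot within 30 degrees.
- slide_bed: Sizes in mm. Fixed blue block, aluminium top 90 wide (y), 25 above the table, from x=-110 (entrance, nearest the robot) to x=90; turned up to 20 degrees. Origin: at table height on its centre line, below the front faces of two brass stop posts (12 wide, 10 tall, at y=-26 and 26). Slides go in along +x, nose to x=0: then the slide's origin is at x=-50, y=0, z=25.
- clip_arm (a joint): In mm. Steel spring arm 22 wide on the bed's centre line, hinged at bed x=70; rad, 0 = down, grows as it lifts. Its pad (x=-14) hovers 1 over the bed top; a red lip rises from there at 25 degrees to x=-49, underside 16 up. Set the nose on the bed short of the lip (x=-62) and push: the frame lifts the arm to about 0.08. It presses with 1.5 to 3 N; pushing takes 2 to 6 N.
- round_slide: Another slide, to be left alone: one round white opening. Same frame, grip block and origin as the slit slide.
- amber_slide: Another slide, to be left alone: plain orange window. Same frame, grip block and origin as the slit slide.
Things that resemble listed ones, but are neither listed nor needed, are in the scene too. Leave any orange look-alike of the slide_bed alone.

How it is judged:
At the end, for the whole second after the job is handed in: The slit slide is released and at rest, flat on the bed (within 7 degrees) with the arm raised on it (over 0.04 rad), its nose within 16 mm of the stop posts, within 14 mm of the bed's centre line and 11 degrees of its direction; the other two slides are within 30 mm of where they started (value of joint clip_arm above 0.04 rad and x of slit_slide in the frame of slide_bed between -0.066 and -0.044 m and y of slit_slide in the frame of slide_bed between -0.014 and 0.014 m and z of slit_slide in the frame of slide_bed between 0.019 and 0.031 m and angle between the x axis of slit_slide and the x axis of slide_bed, either way round below 0.2 rad and angle between slit_slide's own z axis and vertical below 0.12 rad and linear speed of slit_slide below 0.01 m/s and distance of each of round_slide, amber_slide from where it was at the start of the episode below 0.03 m); the robot touches nothing.
It fails at once if the round-hole or the orange slide is moved more than 30 mm (distance of any of round_slide, amber_slide from where it was at the start of the episode above 0.03 m).
It also fails if it takes over 40 s, if anything falls off the work surface, if the arm or the gripper's body presses on something with over 40 N, if the wrist force passes 120 N, or if a joint passes its speed limit or range.

ROBOT

A 7-joint arm with a two-finger parallel gripper is mounted at the origin on the work surface. World frame = base frame: x ahead of the robot, y to its left, z up, the work surface at z = 0. Lengths are in m, angles in rad, forces in N, time in s.
With the tool pointing down it reaches from about 0.425 to 0.925 m from the base axis. Payload 6.8 kg.
Tool frame: the origin (TCP) lies between the finger pads; the fingertips stand 11 mm ahead of it and the grasp point (between the pads) lies 8 mm behind it; z points along the fingers, y is the line along which they close (so a half turn about z gives the same grasp; the last joint's range is limited). The gripper opens to 85 mm and grips with 20 to 120 N. Pads are 22 mm wide; open, the fingers measure 114 mm over their backs; the gripper's body (76 mm by 85 mm) begins 54 mm behind the grasp point. The pads swing forward as they close: fully open they stand 13 mm farther back than shut.
Start: joints at [1.026, 0.477, 0.022, 1.555, -0.011, 1.109, -0.083], TCP at [0.286, -0.612, 0.242] pointing down, gripper open.
Joint ranges: [-2.96, 2.96], [-0.34, 2.1], [-1.41, 1.46], [0.24, 2.44], [-1.37, 4.51], [0.17, 1.92], [-2.96, 2.96]. Speed limits (rad/s): [2.39, 2.39, 3.14, 3.14, 3.14, 3.14, 3.14].

INTERFACE

Orientations are given as a rotation vector (axis times angle).
In Python, from bench import r gives the robot as it stands.
- The arm moves only by the tool send_rows, never from a script. Its argument "deltas" is a list of rows, each an object of numbers: "dx", "dy", "dz": the shift along the world's x, y, z in mm; "rx", "ry", "rz": the turn, a rotation vector about the world's x, y, z in degrees. A call has 1 to 5 rows; each row is the pose to reach, as a shift and turn from the pose commanded when the call began; what a row does not reach only later rows make up. A row lasts 1/12 s, in which the tool goes at most 41.7 mm and 7.16 degrees, less where a joint would pass 70% of its speed; a pose out of reach is approached as far as the arm can. A call with a gripper value outside its range is refused whole. "jaw" is the finger opening in mm, from 0 to 85.4, set as the call begins (left out, the last holds). The fingers move at their own pace and stop on an object; "newtons" is the grip in N (left out, the last holds). Time passes only in rows, so rows that repeat a pose let the fingers close. It gives the time, the measured TCP pose, the force, the opening and the grip force at its end, in the units of the state.
- r.get_obs(): the state, without advancing time (a new reading comes with each control period).
- r.grab_frame(name): name is "scene" or "top"; returns a dict with "frame" (420x560x3 uint8, blue, green, red), "z_map" (420x560 float32, m along the optical axis (not along the pixel's ray), 0 where there is no reading), "vertical_fov" (degrees; the focal length in pixels is half the picture's height over the tangent of half this angle, whatever the lens; pixels are square), "cx", "cy" (the principal point, pixels), "xyz" and "orientation" of the camera in the world. Camera axes: x right, y down, z forward; pixel columns grow to the right and rows downward; lengths in m; the calibration is good to about 2 mm. A picture is of the moment at which its call begins.
- r.hand_in(): hands the job in; it is judged then, once.
The state is a dict: "clock": time; "joints": joint angles; "qvel": joint speeds; "tau": joint torques, N m; "tcp_pos": TCP position; "orientation": TCP orientation; "contact_force": force on the tool from outside, world axes, zero at the start; "moment": the same for the moment, N m; "grip_width": finger opening in m; "gripper_force": force on a finger pad.
Only numpy, scipy, OpenCV 4.12 (cv2) and the standard library are available. Lean on these libraries where they do the work, as an engineer would, in place of code of your own. Each camera call takes 0.05 s, during which the arm holds its last target. There are 200 camera calls.

## Working session

There is one attempt and no reset: what is moved stays moved. The work goes in short steps, Python scripts to look and compute and a tool call to move; the robot and the scene stay as the last step left them, time stands still between calls to the robot, and variables do not carry over. Pictures are saved under pics/ and viewed, at most 10 in all, crops included, and the job is handed in when it is done.

Besides the shell and the picture viewer there is one more tool, called after ">>>" as a command line: name --argument value ..., lists and objects as JSON in quotes. send_rows: Moves the arm, as the interface text tells. Its arguments: {"type":"object","properties":{"deltas":{"type":"array","items":{"type":"object","properties":{"dx":{"type":"number"},"dy":{"type":"number"},"dz":{"type":"number"},"rx":{"type":"number"},"ry":{"type":"number"},"rz":{"type":"number"}}}},"jaw":{"type":"number"},"newtons":{"type":"number"}},"required":["deltas"]}

```bash
mkdir -p pics
cat > h.py <<'E'
import numpy as np, cv2
from scipy.spatial.transform import Rotation as R
def cloud(f):
    z=f["z_map"]; H,W=z.shape
    fl=H/2/np.tan(np.radians(f["vertical_fov"])/2)
    v,u=np.mgrid[:H,:W]
    p=np.stack([(u-f["cx"])*z/fl,(v-f["cy"])*z/fl,z],-1)
    return p@R.from_rotvec(f["orientation"]).as_matrix().T+np.array(f["xyz"])
E
python3 - <<'E'
from bench import r
import numpy as np,cv2
from h import *
for n in("scene","top"):
    f=r.grab_frame(n); cv2.imwrite(f"pics/{n}0.png",f["frame"]); np.savez(f"{n}0.npz",P=cloud(f),im=f["frame"],z=f["z_map"])
    print(n,f["xyz"],f["orientation"],f["vertical_fov"])
o=r.get_obs(); print(o["clock"],o["tcp_pos"],o["orientation"])
E
```

```text
scene [1.09665545 0.33942557 0.57251588] [-1.23329268 -2.22548028  1.00799252] 54.02243039341478
top [0.53070879 0.04977322 0.77548624] [-2.19064074  2.14583636 -0.09958384] 57.14869681045141
0.1 [ 0.28532367 -0.61117103  0.2414211 ] [-3.06544693e+00 -6.80382625e-01  7.64419136e-04]
```

View pics/scene0.png

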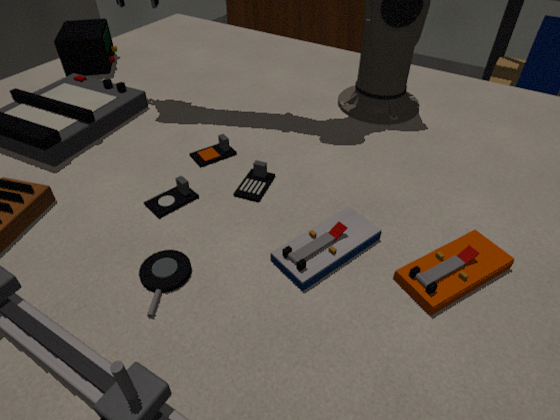

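View pics/top0.png

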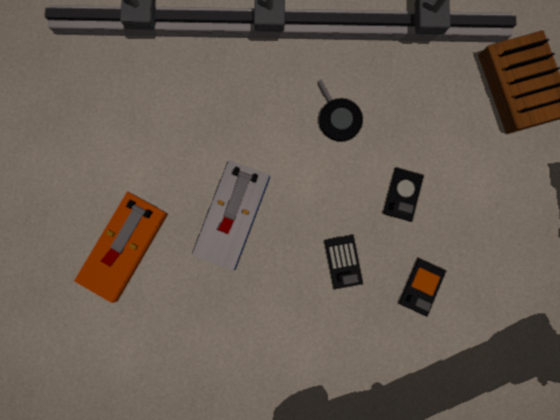

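The top view shows the slit slide at about (343,261) with its grip at (349,279). The blue/aluminium bed is at (232,215) with its red lip at (226,226), and the posts are at about (221,203) and (245,212). The orange decoy is at (121,247). I'll measure these from the depth cloud.

```bash
cat > m.py <<'E'
import numpy as np,cv2
from h import *
def rect(P,m):
    q=P[m][:,:2]*1000
    c,s,a=cv2.minAreaRect(q.astype(np.float32)); return np.round(c,1),np.round(s,1),round(a,1),len(q),np.round(np.median(P[m][:,2])*1000,1),np.round(q.mean(0),1)
def box(z,u0,u1,v0,v1):
    m=np.zeros(z.shape,bool); m[v0:v1,u0:u1]=1; return m&(z>0)
E
python3 - <<'E'
from m import *
d=np.load("top0.npz");P,im,z=d["P"],d["im"],d["z"]
Z=P[...,2]
b=box(z,315,370,228,296)
print("table",np.median(Z[box(z,280,310,250,290)]))
print("frame",rect(P,b&(Z>.004)&(Z<.014)))
print("all",rect(P,b&(Z>.004)))
print("grip",rect(P,b&(Z>.036)))
b=box(z,185,280,150,280)
print("bed",rect(P,b&(Z>.018)&(Z<.030)))
hsv=cv2.cvtColor(im,cv2.COLOR_BGR2HSV)
red=b&((hsv[...,0]<6)|(hsv[...,0]>174))&(hsv[...,1]>170)&(hsv[...,2]>90)
print("lip",rect(P,red))
br=b&(hsv[...,0]>10)&(hsv[...,0]<30)&(hsv[...,1]>130)&(Z>.027)
n,l,st,c=cv2.connectedComponentsWithStats(br.astype(np.uint8))
for i in range(1,n):
    if st[i,4]>5: print("post",c[i],rect(P,l==i))
print("z along",[(v,np.round(P[v,226]*1000,0)) for v in (222,226,230,234,238)])
cv2.imwrite("pics/crop.png",cv2.resize(im[150:300,180:380],None,fx=4,fy=4,interpolation=cv2.INTER_CUBIC))
E
```

```text
table -0.0003607309068618392
frame (array([507.6, -83.5]), array([107.4,  70.5]), 15.1, 1382, np.float64(7.7), array([513.9, -84.3]))
all (array([507.6, -83.5]), array([107.4,  70.5]), 15.1, 1543, np.float64(7.8), array([510.4, -85. ]))
grip (array([479.1, -91.9]), array([16. , 27.7]), 10.7, 130, np.float64(41.3), array([479.5, -91.6]))
bed (array([598.5, 137.9]), array([ 90. , 200.3]), 70.9, 3706, np.float64(24.7), array([589.3, 139.6]))
lip (array([576.2, 144.9]), array([18.4, 23.7]), 72.2, 115, np.float64(37.5), array([575.8, 144.9]))
post [220.31578947 202.21052632] (array([619.4, 157.3]), array([10.6,  6.1]), 64.9, 19, np.float64(34.7), array([619.7, 157. ]))
post [245.22222222 211.44444444] (array([602.8, 107.9]), array([9.7, 6.1]), 87.7, 18, np.float64(34.5), array([602.7, 108.3]))
z along [(222, array([582., 145.,  35.])), (226, array([574., 144.,  39.])), (230, array([566., 143.,  43.])), (234, array([559., 145.,  24.])), (238, array([551., 145.,  26.]))]
```

View pics/crop.png

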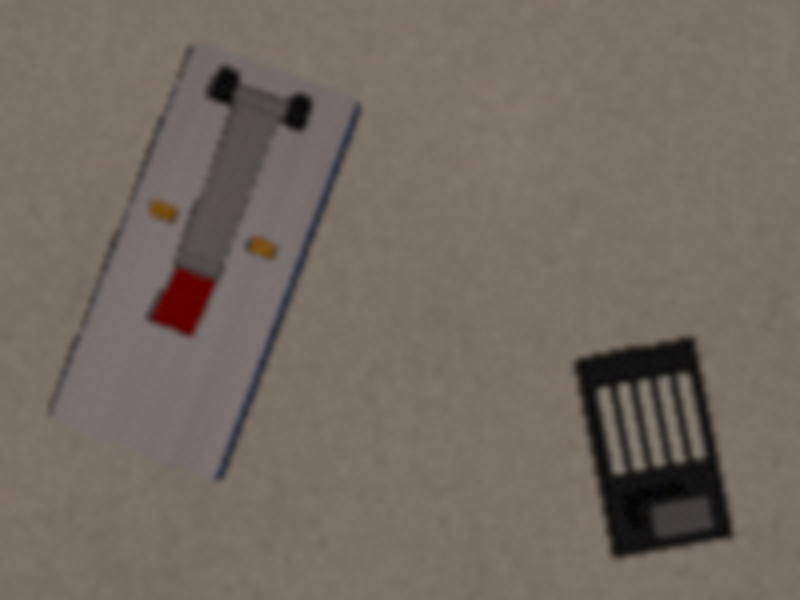

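Results:
- **Bed:** origin about (608, 134.4) mm, yaw about −19°.
- **Slit slide:** grip centre about (479, −92), yaw about +10.5°.

The first move goes to above the grip, turning −14.5°.

>>> send_rows --deltas '[{"dx":14,"dy":0,"dz":0},{"dx":28,"dy":38,"dz":0,"rz":-3},{"dx":42,"dy":77,"dz":0,"rz":-6},{"dx":56,"dy":115,"dz":-10,"rz":-9},{"dx":70,"dy":154,"dz":-20,"rz":-12}]' --jaw 70 --newtons 40

```text
$.deltas[0]: bad value
```

>>> send_rows --deltas '[{"dx":14,"dy":38,"dz":-10,"rz":-2.5},{"dx":28,"dy":76,"dz":-20,"rz":-2.5},{"dx":42,"dy":114,"dz":-30,"rz":-2.5},{"dx":56,"dy":152,"dz":-40,"rz":-2.5},{"dx":70,"dy":190,"dz":-50,"rz":-2.5}]'

```text
$.deltas[0]: bad value
```

>>> send_rows --deltas '[{"dx":14,"dy":38,"dz":-5,"rx":0,"ry":0,"rz":-3},{"dx":28,"dy":76,"dz":-10,"rx":0,"ry":0,"rz":-6},{"dx":42,"dy":114,"dz":-15,"rx":0,"ry":0,"rz":-9},{"dx":56,"dy":152,"dz":-20,"rx":0,"ry":0,"rz":-12},{"dx":70,"dy":190,"dz":-25,"rx":0,"ry":0,"rz":-14.5}]' --jaw 70 --newtons 40

```text
clock: 0.52
tcp_pos: [0.3556, -0.4196, 0.2167]
orientation: [-3.128, -0.284, 0.001]
contact_force: [0.6, 0.6, 0.6]
grip_width: 0.0702
gripper_force: 0.0
```

>>> send_rows --deltas '[{"dx":14,"dy":38,"dz":-10,"rx":0,"ry":0,"rz":0},{"dx":28,"dy":76,"dz":-20,"rx":0,"ry":0,"rz":0},{"dx":42,"dy":114,"dz":-30,"rx":0,"ry":0,"rz":0},{"dx":56,"dy":152,"dz":-40,"rx":0,"ry":0,"rz":0},{"dx":70,"dy":190,"dz":-50,"rx":0,"ry":0,"rz":0}]'

```text
clock: 0.93
tcp_pos: [0.4255, -0.23, 0.1669]
orientation: [3.128, 0.288, -0.0]
contact_force: [1.0, -0.0, -0.3]
grip_width: 0.0702
gripper_force: 0.0
```

>>> send_rows --deltas '[{"dx":14,"dy":36,"dz":-10,"rx":0,"ry":0,"rz":0},{"dx":28,"dy":72,"dz":-20,"rx":0,"ry":0,"rz":0},{"dx":42,"dy":108,"dz":-30,"rx":0,"ry":0,"rz":0},{"dx":53,"dy":138,"dz":-50,"rx":0,"ry":0,"rz":0},{"dx":53,"dy":138,"dz":-80,"rx":0,"ry":0,"rz":0}]'

```text
clock: 1.35
tcp_pos: [0.4831, -0.0865, 0.0886]
orientation: [-3.125, -0.302, -0.012]
contact_force: [1.1, 0.0, 0.2]
grip_width: 0.0699
gripper_force: 0.0
```

>>> send_rows --deltas '[{"dx":0,"dy":0,"dz":0,"rx":0,"ry":0,"rz":0},{"dx":0,"dy":0,"dz":0,"rx":0,"ry":0,"rz":0},{"dx":0,"dy":0,"dz":-10,"rx":0,"ry":0,"rz":0},{"dx":0,"dy":0,"dz":-10,"rx":0,"ry":0,"rz":0}]'

```text
clock: 1.68
tcp_pos: [0.4782, -0.0952, 0.0773]
orientation: [3.128, 0.285, 0.0]
contact_force: [-0.7, 0.7, 0.3]
grip_width: 0.07
gripper_force: 0.0
```

>>> send_rows --deltas '[{"dx":1,"dy":3,"dz":-15,"rx":0,"ry":0,"rz":0},{"dx":1,"dy":3,"dz":-30,"rx":0,"ry":0,"rz":0},{"dx":1,"dy":3,"dz":-43,"rx":0,"ry":0,"rz":0},{"dx":1,"dy":3,"dz":-51,"rx":0,"ry":0,"rz":0},{"dx":1,"dy":3,"dz":-51,"rx":0,"ry":0,"rz":0}]'

```text
clock: 2.1
tcp_pos: [0.4788, -0.0916, 0.0257]
orientation: [3.128, 0.286, -0.002]
contact_force: [-0.5, -0.7, -0.2]
grip_width: 0.0698
gripper_force: 0.0
```

>>> send_rows --deltas '[{"dx":0,"dy":0,"dz":0,"rx":0,"ry":0,"rz":0},{"dx":0,"dy":0,"dz":0,"rx":0,"ry":0,"rz":0},{"dx":0,"dy":0,"dz":0,"rx":0,"ry":0,"rz":0},{"dx":0,"dy":0,"dz":0,"rx":0,"ry":0,"rz":0},{"dx":0,"dy":0,"dz":0,"rx":0,"ry":0,"rz":0}]' --jaw 15 --newtons 40

```text
clock: 2.52
tcp_pos: [0.4802, -0.0911, 0.0273]
orientation: [3.128, 0.288, 0.002]
contact_force: [-1.8, -0.1, 6.0]
grip_width: 0.0269
gripper_force: 40.0
```

>>> send_rows --deltas '[{"dx":0,"dy":0,"dz":10,"rx":0,"ry":0,"rz":0},{"dx":0,"dy":0,"dz":25,"rx":0,"ry":0,"rz":0},{"dx":0,"dy":0,"dz":40,"rx":0,"ry":0,"rz":0},{"dx":0,"dy":0,"dz":50,"rx":0,"ry":0,"rz":0},{"dx":0,"dy":0,"dz":50,"rx":0,"ry":0,"rz":0}]'

```text
clock: 2.93
tcp_pos: [0.481, -0.091, 0.0787]
orientation: [3.128, 0.288, 0.006]
contact_force: [0.9, 0.1, 0.1]
grip_width: 0.0271
gripper_force: 39.5
```

Run:
```python
from bench import r
from m import *
f=r.grab_frame("scene"); cv2.imwrite("pics/s1.png",cv2.resize(f["frame"][60:340,100:473],(800,600)))
o=r.get_obs(); print(o["clock"],o["tcp_pos"],o["contact_force"],o["joints"])
```

```text
2.9833 [ 0.48033667 -0.09096425  0.07760233] [ 0.38069655 -0.11272378 -0.6173191 ] [ 0.18973831  0.41708658 -0.15711288  2.12016842  0.11139719  0.60906698
 -1.4326232 ]
```

View pics/s1.png

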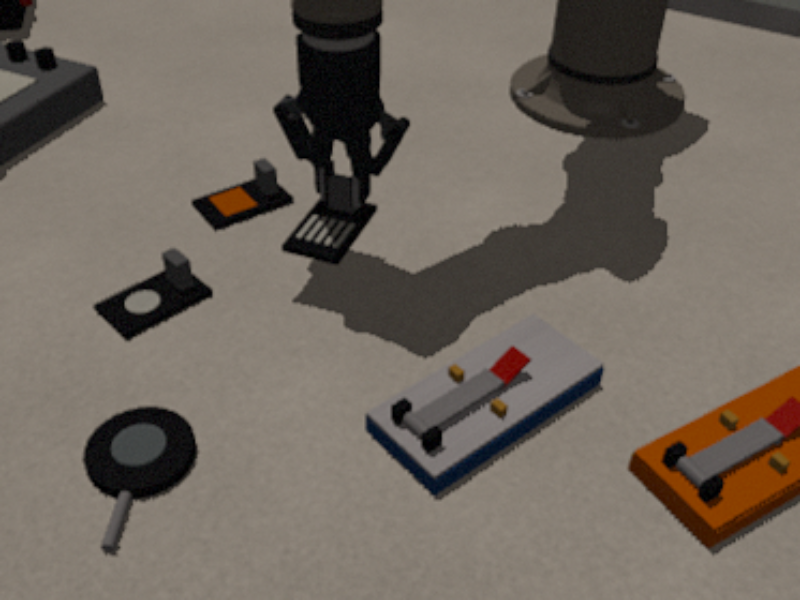

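The slide is held level at (330,230) in the crop. Next I'll carry it to just short of the lip, turning −29.5°.

>>> send_rows --deltas '[{"dx":-2,"dy":35,"dz":5,"rx":0,"ry":0,"rz":-4},{"dx":-4,"dy":70,"dz":5,"rx":0,"ry":0,"rz":-8},{"dx":-6,"dy":105,"dz":5,"rx":0,"ry":0,"rz":-12},{"dx":-8,"dy":140,"dz":5,"rx":0,"ry":0,"rz":-16},{"dx":-10,"dy":175,"dz":5,"rx":0,"ry":0,"rz":-20}]'

```text
clock: 3.4
tcp_pos: [0.4686, 0.0855, 0.0807]
orientation: [3.13, -0.266, -0.002]
contact_force: [-0.0, 0.1, -0.5]
grip_width: 0.0274
gripper_force: 39.6
```

>>> send_rows --deltas '[{"dx":-2,"dy":35,"dz":0,"rx":0,"ry":0,"rz":-4},{"dx":-3,"dy":70,"dz":0,"rx":0,"ry":0,"rz":-7},{"dx":-4,"dy":99,"dz":0,"rx":0,"ry":0,"rz":-9.5},{"dx":-4,"dy":99,"dz":0,"rx":0,"ry":0,"rz":-9.5},{"dx":-4,"dy":99,"dz":-5,"rx":0,"ry":0,"rz":-9.5}]'

```text
clock: 3.82
tcp_pos: [0.4652, 0.1855, 0.0762]
orientation: [-3.099, 0.51, -0.0]
contact_force: [0.5, -1.6, -0.7]
grip_width: 0.0272
gripper_force: 39.7
```

```bash
cat > look.py <<'E'
import sys
from bench import r
from m import *
t=sys.argv[1]
f=r.grab_frame("top"); P=cloud(f)
cv2.imwrite(f"pics/t{t}.png",cv2.resize(f["frame"][140:305,150:370],(800,600),interpolation=cv2.INTER_CUBIC))
g=r.grab_frame("scene"); cv2.imwrite(f"pics/s{t}.png",cv2.resize(g["frame"][130:310,230:470],(800,600),interpolation=cv2.INTER_CUBIC))
np.savez(f"look{t}.npz",P=P,im=f["frame"],z=f["z_map"],Ps=cloud(g),ims=g["frame"])
o=r.get_obs(); v=R.from_rotvec(o["orientation"]).as_matrix()
p=np.array(o["tcp_pos"])*1000
a=np.radians(-19); ex=np.array([np.cos(a),np.sin(a)]); ey=np.array([-ex[1],ex[0]]); q=p[:2]-[608,134.4]
print(o["clock"],np.round(p,1),"yawx",np.degrees(np.arctan2(v[1,0],v[0,0])),"tilt",v[:,2],"bed xy",q@ex,q@ey,o["contact_force"],o["joints"][6])
E
python3 look.py 2
```

```text
3.9167 [464.5 181.8  75. ] yawx -18.972722817755116 tilt [-0.00224623 -0.00186093 -0.99999575] bed xy -151.07823942753384 -1.8653604789632785 [-0.1262512  -0.5805497  -1.38276736] -2.449659482449759
```

View pics/t2.png

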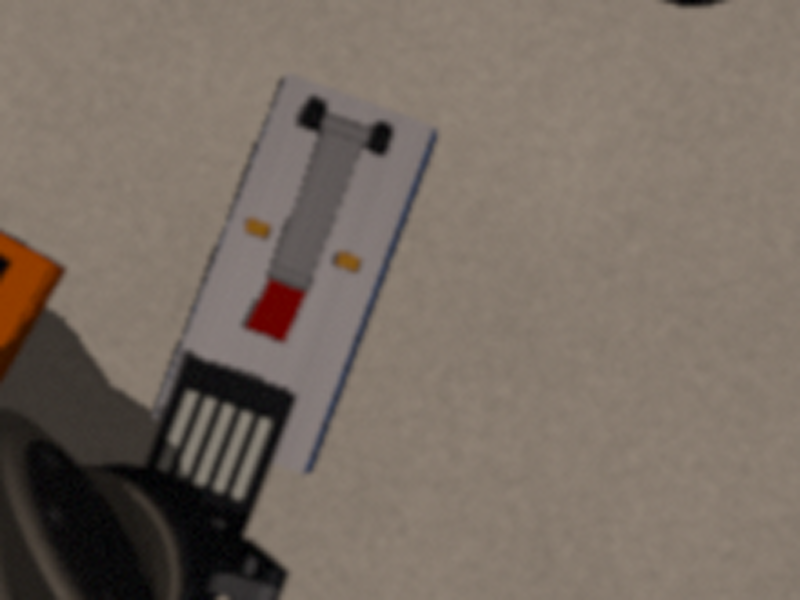

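The nose corners are at about (187,355) and (293,395), roughly parallel to the bed and seen high, so there is parallax. I'll measure the offset from depth.

```bash
cat > sl.py <<'E'
import sys
from m import *
d=np.load(f"look{sys.argv[1]}.npz")
z0,z1=float(sys.argv[2])/1e3,float(sys.argv[3])/1e3
a=np.radians(-19); ex=np.array([np.cos(a),np.sin(a)]); ey=np.array([-ex[1],ex[0]])
P,im,z=d["P"],d["im"],d["z"]
def bed(P):
    q=P[...,:2]*1000-[608,134.4]; return np.stack([q@ex,q@ey,P[...,2]*1000],-1)
B=bed(P)
m=(z>0)&(B[...,2]>z0*1e3)&(B[...,2]<z1*1e3)&(B[...,0]>-125)&(B[...,0]<0)&(abs(B[...,1])<50)
m&=(B[...,0]<float(sys.argv[4]))
b=B[m]; print(len(b),"nose",np.percentile(b[:,0],[95,99,100]))
for x in range(-125,int(b[:,0].max()),8):
    k=b[(b[:,0]>=x)&(b[:,0]<x+8)]
    if len(k)>10: print(x,np.round([k[:,1].min(),k[:,1].max(),(k[:,1].min()+k[:,1].max())/2,np.median(k[:,2])],1))
E
python3 sl.py 2 48 70 -50
```

```text
953 nose [-73.48258285 -71.35452162 -70.915887  ]
-125 [-27.7  32.1   2.2  56.8]
-117 [-27.7  31.7   2.   56.8]
-109 [-28.   32.1   2.1  57. ]
-101 [-27.4  32.1   2.4  56.8]
-93 [-27.5  31.7   2.1  56.4]
-85 [-27.6  31.8   2.1  56.5]
-77 [-27.9  31.3   1.7  56.3]
```

>>> send_rows --deltas '[{"dx":-1,"dy":-2,"dz":-8,"rx":0,"ry":0,"rz":0},{"dx":-1,"dy":-2,"dz":-16,"rx":0,"ry":0,"rz":0},{"dx":-1,"dy":-2,"dz":-20,"rx":0,"ry":0,"rz":0},{"dx":-1,"dy":-2,"dz":-22,"rx":0,"ry":0,"rz":0},{"dx":-1,"dy":-2,"dz":-22,"rx":0,"ry":0,"rz":0}]'

```text
clock: 4.33
tcp_pos: [0.4641, 0.1804, 0.0536]
orientation: [3.098, -0.519, -0.002]
contact_force: [-0.9, -0.2, -0.3]
grip_width: 0.0275
gripper_force: 39.7
```

```bash
python3 look.py 3; python3 sl.py 3 28 50 -52
```

```text
4.4333 [464.6 181.   54.3] yawx -18.995710735166405 tilt [-1.73614035e-05 -1.22986470e-06 -1.00000000e+00] bed xy -150.73454076174124 -2.6292495074854214 [ 0.13522075  0.40676953 -1.43076222] -2.4531911569878764
908 nose [-72.86645753 -70.71248195 -59.61220453]
-125 [-33.  27.  -3.  34.]
-117 [-33.   26.4  -3.3  34.2]
-109 [-33.2  26.8  -3.2  34.1]
-101 [-33.2  26.1  -3.5  33.9]
-93 [-42.5  26.3  -8.1  34.2]
-85 [-33.2  41.7   4.3  33.8]
-77 [-33.1  26.6  -3.3  33.6]
```

View pics/s3.png

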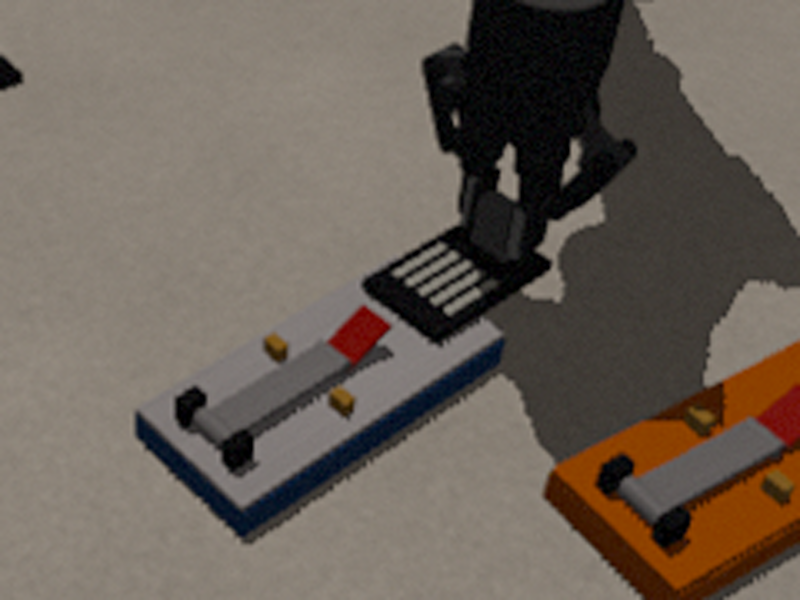

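The nose lies just above the bed, about 20 mm short of the lip, and the slide is 3 mm to the −y side. I'll correct that and push.

>>> send_rows --deltas '[{"dx":1,"dy":3,"dz":0,"rx":0,"ry":0,"rz":0},{"dx":6,"dy":1.2,"dz":0,"rx":0,"ry":0,"rz":0},{"dx":12,"dy":-0.8,"dz":0,"rx":0,"ry":0,"rz":0},{"dx":18,"dy":-2.9,"dz":-0.5,"rx":0,"ry":0,"rz":0},{"dx":24,"dy":-5,"dz":-0.5,"rx":0,"ry":0,"rz":0}]'

```text
clock: 4.85
tcp_pos: [0.4895, 0.1758, 0.054]
orientation: [-3.098, 0.518, -0.001]
contact_force: [0.6, -0.4, -0.2]
grip_width: 0.0274
gripper_force: 39.7
```

>>> send_rows --deltas '[{"dx":5,"dy":-1.7,"dz":0,"rx":0,"ry":0,"rz":0},{"dx":10,"dy":-3.4,"dz":0,"rx":0,"ry":0,"rz":0},{"dx":15,"dy":-5.2,"dz":0,"rx":0,"ry":0,"rz":0},{"dx":20,"dy":-6.9,"dz":0,"rx":0,"ry":0,"rz":0},{"dx":20,"dy":-6.9,"dz":0,"rx":0,"ry":0,"rz":0}]'

```text
clock: 5.27
tcp_pos: [0.5088, 0.1687, 0.0535]
orientation: [3.098, -0.519, -0.001]
contact_force: [0.1, -0.7, -2.8]
grip_width: 0.0269
gripper_force: 39.5
```

```bash
python3 look.py 4; python3 sl.py 4 30 37 -15
```

```text
5.3667 [508.6 168.9  53.6] yawx -18.998626068199624 tilt [-1.07558374e-04 -2.72772235e-04 -9.99999957e-01] bed xy -105.26023906576361 0.29510655656001566 [ 0.05247206  0.19410917 -2.88198394] -2.3910083851525457
862 nose [-24.45628073 -18.32646871 -15.87081392]
-101 [-28.9 -15.4 -22.1  33.5]
-93 [-29.3  -5.8 -17.5  33.8]
-85 [-29.5   2.8 -13.3  34.2]
-77 [-29.5  30.1   0.3  34.1]
-69 [-29.7  29.8   0.1  34. ]
-61 [-29.1  29.5   0.2  33.7]
-53 [-29.8  29.7  -0.   34. ]
-45 [-29.7  29.8   0.   33.7]
-37 [-29.8  29.4  -0.2  33.3]
-29 [-29.1  28.9  -0.1  33.9]
-21 [-10.6  10.8   0.1  34.9]
```

View pics/s4.png

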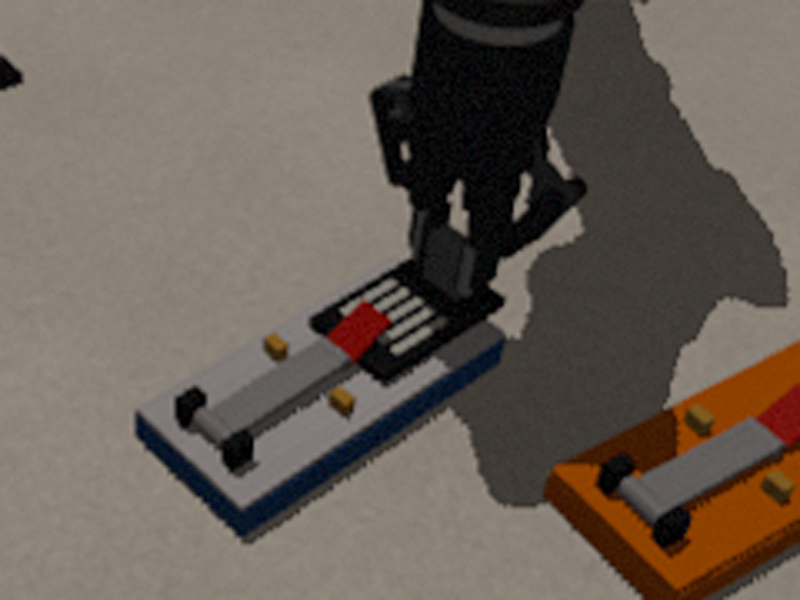

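The nose is under the lip at bed x ≈ −25 and is centred. I'll push about 22 mm more.

>>> send_rows --deltas '[{"dx":5,"dy":-1.7,"dz":0,"rx":0,"ry":0,"rz":0},{"dx":10,"dy":-3.4,"dz":0,"rx":0,"ry":0,"rz":0},{"dx":15,"dy":-5.2,"dz":0,"rx":0,"ry":0,"rz":0},{"dx":20,"dy":-6.9,"dz":0,"rx":0,"ry":0,"rz":0},{"dx":20,"dy":-6.9,"dz":-0.5,"rx":0,"ry":0,"rz":0}]'

```text
clock: 5.78
tcp_pos: [0.5304, 0.1617, 0.0536]
orientation: [-3.098, 0.52, -0.003]
contact_force: [1.2, -0.9, -3.7]
grip_width: 0.0273
gripper_force: 39.5
```

```bash
python3 look.py 5; python3 sl.py 5 30 36.5 1
```

```text
5.8833 [530.  161.9  53.6] yawx -19.030826616108605 tilt [ 2.35189099e-03  1.06495046e-04 -9.99997229e-01] bed xy -82.70156608117436 0.573634790133821 [ 1.24339784 -1.31856724 -3.5532265 ] -2.362686401458506
595 nose [-4.64258663 -2.16074437 -0.04567928]
-77 [-28.9 -16.3 -22.6  34. ]
-69 [-28.6  -9.3 -19.   33.9]
-61 [-29.3  -2.2 -15.8  33.9]
-53 [-29.2  19.5  -4.8  34.1]
-45 [-29.3  30.3   0.5  33.3]
-37 [-28.7  30.    0.6  33.9]
-29 [-29.4  30.2   0.4  34. ]
-21 [-29.3  30.    0.4  33.2]
-13 [-29.5  30.2   0.4  33.5]
-5 [-31.5  29.8  -0.9  33.2]
```

The nose is at about −3 mm, centred and square. Now I'll release and retreat straight up.

>>> send_rows --deltas '[{"dx":0,"dy":0,"dz":-0.5,"rx":0,"ry":0,"rz":0},{"dx":0,"dy":0,"dz":-0.5,"rx":0,"ry":0,"rz":0},{"dx":0,"dy":0,"dz":-0.5,"rx":0,"ry":0,"rz":0},{"dx":0,"dy":0,"dz":-0.5,"rx":0,"ry":0,"rz":0},{"dx":0,"dy":0,"dz":-0.5,"rx":0,"ry":0,"rz":0}]' --jaw 60

```text
clock: 6.3
tcp_pos: [0.5286, 0.1625, 0.0531]
orientation: [-3.098, 0.517, -0.001]
contact_force: [0.5, 0.4, 0.1]
grip_width: 0.0596
gripper_force: 0.0
```

>>> send_rows --deltas '[{"dx":0,"dy":0,"dz":10,"rx":0,"ry":0,"rz":0},{"dx":0,"dy":0,"dz":30,"rx":0,"ry":0,"rz":0},{"dx":0,"dy":0,"dz":60,"rx":0,"ry":0,"rz":0},{"dx":0,"dy":0,"dz":95,"rx":0,"ry":0,"rz":0},{"dx":0,"dy":0,"dz":130,"rx":0,"ry":0,"rz":0}]'

```text
clock: 6.72
tcp_pos: [0.5279, 0.1622, 0.1847]
orientation: [3.098, -0.518, -0.001]
contact_force: [0.5, -0.4, -0.2]
grip_width: 0.0598
gripper_force: 0.0
```

>>> send_rows --deltas '[{"dx":0,"dy":-35,"dz":10,"rx":0,"ry":0,"rz":0},{"dx":0,"dy":-70,"dz":10,"rx":0,"ry":0,"rz":0},{"dx":0,"dy":-105,"dz":10,"rx":0,"ry":0,"rz":0},{"dx":0,"dy":-140,"dz":10,"rx":0,"ry":0,"rz":0},{"dx":0,"dy":-140,"dz":10,"rx":0,"ry":0,"rz":0}]'

```text
clock: 7.13
tcp_pos: [0.5281, 0.0139, 0.1939]
orientation: [3.092, -0.533, 0.002]
contact_force: [0.5, -1.0, -0.1]
grip_width: 0.0599
gripper_force: 0.0
```

```bash
python3 look.py 6; python3 sl.py 6 30 36.5 1
```

```text
7.2333 [528.5  20.6 193.7] yawx -19.1933095442447 tilt [ 7.45614638e-04 -1.74324230e-04 -9.99999707e-01] bed xy -38.160321224759954 -133.5129691654776 [0.42649939 0.66895989 0.40176901] -2.068634389359238
1159 nose [-8.10598705 -3.41147601 -0.064929  ]
-109 [-28.3  26.7  -0.8  33. ]
-101 [-28.7  31.4   1.4  32.7]
-93 [-28.8  31.    1.1  33.1]
-85 [-28.7  30.1   0.7  32.8]
-77 [-29.   30.7   0.8  32.6]
-69 [-28.5  30.8   1.1  32.6]
-61 [-28.9  30.4   0.8  32.8]
-53 [-28.5  30.1   0.8  33.2]
-45 [-29.   30.4   0.7  33. ]
-37 [-29.2  30.    0.4  32.8]
-29 [-29.4  30.7   0.6  32.6]
-21 [-29.2  30.3   0.5  32.8]
-13 [-29.1  30.    0.5  32.8]
-5 [-28.9  29.8   0.5  32.5]
```

View pics/s6.png

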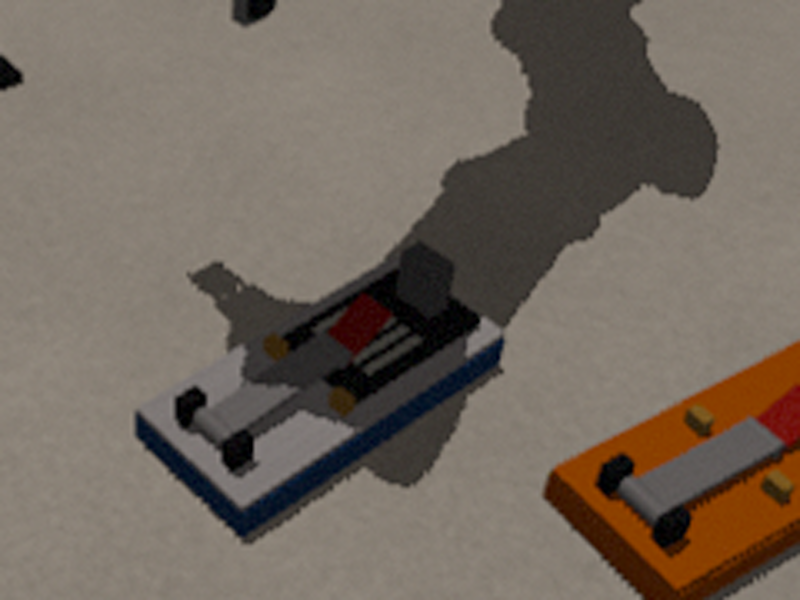

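The slide lies flat on the bed (top at z ≈ 33 mm) and is square. It is about 0.7 mm off centre, the nose is at the posts (275,345) and (341,398), and the lip is raised over it. The gripper is clear.

```bash
python3 -c "
from bench import r
print(r.hand_in())"
```

```text
the job is handed in; nothing more can be done
None
```

The slit slide is lying flat and square under the spring arm, about 0.7 mm off centre with its nose about 3 mm from the brass stop posts; I moved no other slide, and the job is handed in (no verdict was returned).

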